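# Dip the tall hub with the long depth rod

### The job

Check the depth of the tall hub's blind bore: take the longer of the two wooden-gripped depth rods out of the rack and put it, foot first, into the bore of the taller hub until it stands on the bottom, then let go and leave it there. Leave the short rod in the rack.

Things in the scene. Friction and masses are not known exactly. Their poses are not given: they have to be found in the camera images.
- depth_rod: Long depth rod, upright in one well of a wooden rack. 150 mm long: steel shank 14 mm across, 105 mm long, thin dark ring 65 mm from the foot; on top a wooden grip 24 mm across, 45 mm long (105 to 150 mm above the foot; grasp it there from above). About 0.16 kg. The well is 16 mm wide, 40 mm deep. Origin: centre of the foot; z up the rod.
- short_rod: Short depth rod, same make, 107 mm long (grip its top 45 mm), in the rack's other well, 90 mm away along the rack; which rod is in which well varies. It stays. The rack, fixed to the bench at the robot's left, is 60 x 170 mm, 50 mm high, turned up to 0.5 rad. Origin: centre of the foot; z up the rod.
- tall_hub: Taller of two dark cast hubs standing loose on the bench at the robot's right (1.6 kg): flange 80 mm across, 12 mm thick, boss 56 mm across, 77 mm high in all. Blind bore 36 mm across in the middle, open at the top, 65 mm deep, its floor 12 mm above the underside. A rod in it may lean on the wall. Origin: centre of the underside; z up the bore.
- low_hub: The lower hub, same flange, boss and bore width, but only 40 mm high with a bore 28 mm deep (1.1 kg). Not used. The two hubs may stand either way round. Origin: centre of the underside; z up.
Mind the look-alikes: they are no part of the job. What is shaped like the depth_rod but orange, pink or red is not meant.

How it is judged:
By the outcome, as a careful person would: the job done as asked, in the order asked, and still so for the second after the job is handed in, with the robot touching nothing.
It also fails if it takes over 32 s, if anything falls off the work surface, if the arm or the gripper's body presses on something with over 40 N, if the wrist force passes 120 N, or if a joint passes its speed limit or range.

### The arm

A 7-joint arm with a two-finger parallel gripper is mounted at the origin on a cart in front of the work surface, level with it; the furniture and walls round the work are solid. World frame = base frame: x ahead of the robot, y to its left, z up, the work surface at z = 0. Lengths are in m, angles in rad, forces in N, time in s.
With the tool pointing down it reaches from about 0.4 to 0.875 m from the base axis. Payload 19.3 kg.
Tool frame: the origin (TCP) lies midway between the tips of the shut fingers; the grasp point (between the pads) lies bot.pinch_z behind it (bot.pinch_z is the distance from the TCP to the grasp point, in m); z points along the fingers, y is the line along which they close (so a half turn about z gives the same grasp; the last joint's range is limited). The gripper opens to 85 mm and grips with 20 to 120 N. Pads are 22 mm wide; open, the fingers measure 114 mm over their backs; the gripper's body (76 mm by 85 mm) begins 54 mm behind the grasp point. The pads swing forward as they close: fully open they stand 13 mm farther back than shut.
Start: joints at [-1.366, 0.521, -0.036, 1.599, 0.021, 1.021, -0.113], TCP at [0.17, 0.602, 0.231] pointing down, gripper open.
Joint ranges: [-2.91, 2.91], [-0.3, 2.13], [-1.5, 1.42], [0.17, 2.43], [-1.26, 4.41], [0.16, 1.93], [-2.52, 2.52]. Speed limits (rad/s): [1.89, 1.89, 2.39, 2.39, 3.01, 3.01, 3.01].

### API

Orientations are given as [roll, pitch, yaw] about the fixed x, y, z axes, in that order (R = Rz(yaw) Ry(pitch) Rx(roll)).
In Python, from workcell import readout, grab_frame, camera_info, workorder, bot gives the robot as it stands. The module is installed in compiled form; this text tells all that it offers.
- The arm moves only by the tool drive_tool, never from a script. Its argument "targets" is a list of rows, each an object of numbers: "dx", "dy", "dz": the shift along the tool's x, y, z as a fraction of full scale; "yaw": the turn about the tool's z as a fraction of full scale; "fingers": the closure, from 0 (fully open) to 1 (shut). In form: [{"dx": .., "dy": .., "dz": .., "yaw": .., "fingers": ..}, ...]. A call has 1 to 20 rows; each row shifts and turns the commanded pose from where the row before left it, along the tool's axes as they then stand; what a row does not reach is not made up. Full scale, the value 1, is 0.1 m for a shift and 90 degrees for a turn. A row lasts 1/10 s, in which the tool goes at most 50 mm and 8.59 degrees, less where a joint would pass 70% of its speed; a pose out of reach is approached as far as the arm can. A call with a number of a shift or a turn outside -1 to 1 is refused whole. A call with a gripper value outside its range is refused whole. The fingers move at their own pace and stop on an object; "squeeze" is the grip in N (left out, the last holds). Time passes only in rows, so rows that do not move let the fingers close. It gives the time, the measured TCP pose, the force, the opening and the grip force at its end, in the units of the state.
- readout.observe(): the state, without advancing time (a new reading comes with each control period).
- grab_frame(name): name is "side" or "top" or "wrist"; returns the picture (420x560x3 uint8, blue, green, red); there is no depth.
- camera_info(name): a dict with "fx", "fy", "cx", "cy" (pixels), "T" (4x4, takes a point from camera to world coordinates); the wrist camera has in their place "hand_eye" (4x4, takes a point from camera to tool coordinates, whose origin is the TCP and whose axes are the flange's). Camera axes: x right, y up, looking along -z (the intrinsics and any distortion apply to the point x, -y, -z); pixel columns grow to the right and rows downward; lengths in m; the calibration is good to about 2 mm. A picture is of the moment at which its call begins: read the wrist's pose just before it. camera_info takes no time and is no camera call.
- workorder.job_done(): hands the job in; it is judged then, once.
The state is a dict: "clock": time; "qpos": joint angles; "qd": joint speeds; "joint_efforts": joint torques, N m; "position": TCP position; "tool_rot": TCP orientation; "force": force on the tool from outside, world axes, zero at the start; "moment": the same for the moment, N m; "grip_width": finger opening in m; "finger_force": force on a finger pad.
Only numpy, scipy, OpenCV 4.12 (cv2) and the standard library are available. Lean on these libraries where they do the work, as an engineer would, in place of code of your own. Each camera call takes 0.05 s, during which the arm holds its last target. There are 200 camera calls.

## Working session

There is one attempt and no reset: what is moved stays moved. The work goes in short steps, Python scripts to look and compute and a tool call to move; the robot and the scene stay as the last step left them, time stands still between calls to the robot, and variables do not carry over. Pictures are saved under pics/ and viewed, at most 10 in all, crops included, and the job is handed in when it is done.

Besides the shell and the picture viewer there is one more tool, called as name(argument=value, ...), one argument or row to a line, values as JSON. drive_tool: Moves the arm, as the interface text tells. Shift numbers are shares of 0.1 m and turn numbers shares of 90 degrees, none past 1 either way. Its arguments: {"type":"object","properties":{"targets":{"type":"array","items":{"type":"object","properties":{"dx":{"type":"number","minimum":-1,"maximum":1},"dy":{"type":"number","minimum":-1,"maximum":1},"dz":{"type":"number","minimum":-1,"maximum":1},"yaw":{"type":"number","minimum":-1,"maximum":1},"fingers":{"type":"number"}}}},"squeeze":{"type":"number"}},"required":["targets"]}

```bash
mkdir -p pics; python3 - <<'E'
from workcell import readout, grab_frame, camera_info, bot
import cv2
s=readout.observe(); print({k:s[k] for k in("clock","position","tool_rot","grip_width","force")}, bot.pinch_z)
for n in("side","top","wrist"):
    cv2.imwrite(f"pics/{n}0.png",grab_frame(n)); print(n,camera_info(n))
E
```

```text
{'clock': 0.0, 'position': array([0.16953735, 0.60123125, 0.230734  ]), 'tool_rot': array([-3.14048588e+00,  5.84833084e-05,  2.86675531e+00]), 'grip_width': 0.08543191627501633, 'force': array([ 1.24589704, -0.04069898,  0.98174332])} 0.0187
side {'fx': 441.57067916016246, 'fy': 441.57067916016246, 'cx': 281.97644931957296, 'cy': 217.45231684329258, 'T': array([[-0.97906148,  0.11923063, -0.16499295,  0.37824249],
       [-0.20347689, -0.54938763,  0.81041372,  0.90514726],
       [ 0.00598106,  0.8270171 ,  0.56214494,  0.6407991 ],
       [ 0.        ,  0.        ,  0.        ,  1.        ]])}
top {'fx': 456.70580163990286, 'fy': 456.70580163990286, 'cx': 270.66134075867336, 'cy': 198.2145089512084, 'T': array([[-0.0056759 ,  0.99486706, -0.10103131,  0.4310258 ],
       [-0.99998014, -0.00537009,  0.00329862,  0.0602745 ],
       [ 0.00273915,  0.10104802,  0.99487778,  1.19169549],
       [ 0.        ,  0.        ,  0.        ,  1.        ]])}
wrist {'fx': 324.03062138597556, 'fy': 324.03062138597556, 'cx': 280.25271055950515, 'cy': 207.38384271387537, 'hand_eye': array([[-3.28543804e-04,  9.47708151e-01,  3.19138139e-01,
         8.27222813e-02],
       [ 9.99999788e-01,  4.90909136e-04, -4.28325039e-04,
         1.59390950e-04],
       [-5.62594960e-04,  3.19137931e-01, -9.47708111e-01,
        -1.42235168e-01],
       [ 0.00000000e+00,  0.00000000e+00,  0.00000000e+00,
         1.00000000e+00]])}
```

View pics/top0.png

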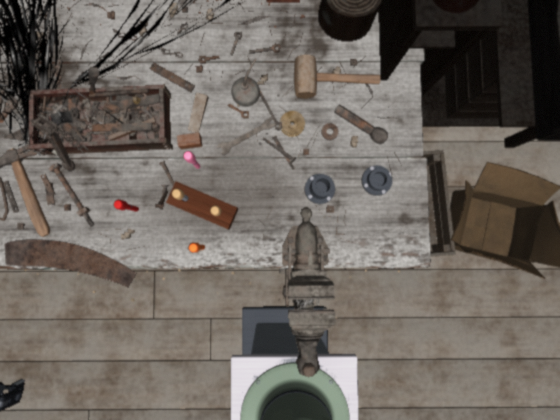

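View pics/side0.png

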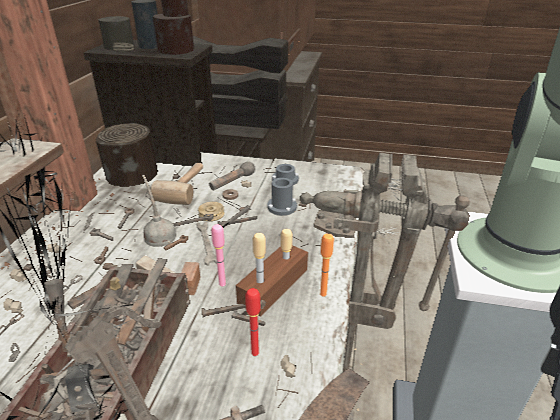

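The top view shows the rack at about (202,204), with rods at (177,194) and (216,211), and hubs at (320,188) and (377,180). The side view shows wooden-gripped rods at (259,255) and (286,245), and a tall hub at (283,195) in front of a low one at (286,172).

Candidates in the side view:
- wooden rod (259,255), with more shank showing, so probably the long one
- wooden rod (286,245), probably the short one
- pink (219,255), orange (326,265) and red (254,320) look-alikes, which I exclude

I'll check the choice in a close crop and measure.

```bash
cat > h.py <<'E'
import numpy as np, cv2
from workcell import camera_info
def ray(n,u,v,T=None):
    c=camera_info(n); T=c["T"] if T is None else T
    d=T[:3,:3]@np.array([(u-c["cx"])/c["fx"],-(v-c["cy"])/c["fy"],-1]); return T[:3,3],d
def plane(n,u,v,z,T=None):
    o,d=ray(n,u,v,T); return o+d*(z-o[2])/d[2]
def proj(n,p,T=None):
    c=camera_info(n); T=c["T"] if T is None else T
    q=np.linalg.inv(T)@np.append(p,1); return np.array([c["cx"]+c["fx"]*q[0]/-q[2],c["cy"]-c["fy"]*q[1]/-q[2]])
def blobs(m,amin):
    n,_,st,ce=cv2.connectedComponentsWithStats(m.astype(np.uint8)); return [(ce[i].round(1),st[i]) for i in range(1,n) if st[i][4]>=amin]
E
python3 - <<'E'
from h import *
a=cv2.imread("pics/side0.png")[150:315,200:390]; b=cv2.imread("pics/top0.png")[150:240,150:410]
A=cv2.resize(a,None,fx=3.1,fy=3.1,interpolation=2); cv2.imwrite("pics/crop1.png",A)
cv2.imwrite("pics/crop2.png",cv2.resize(b,None,fx=3,fy=3,interpolation=2))
for n,r in(("top",(150,240,150,260)),("side",(220,290,240,310))):
    im=cv2.imread(f"pics/{n}0.png"); h=cv2.cvtColor(im,40); m=np.zeros(h.shape[:2],bool)
    y0,y1,x0,x1=r; H=h[y0:y1,x0:x1]; m[y0:y1,x0:x1]=(H[...,0]>14)&(H[...,0]<30)&(H[...,1]>70)&(H[...,2]>150)
    print(n,blobs(m,15))
for u,v in((177,194),(216,211)):
    for z in(.107+.012,.15+.012): p=plane("top",u,v,z); print(u,z,p.round(4),proj("side",p).round(1))
for u,v in((320,188),(377,180)):
    for z in(.04,.077): p=plane("top",u,v,z); print(u,z,p.round(4),proj("side",p).round(1))
E
```

```text
top [(array([176.2, 193.6]), array([172, 189,   9,  10,  71], dtype=int32)), (array([214.6, 210.4]), array([211, 206,   8,  10,  62], dtype=int32))]
side [(array([286.1, 241.9]), array([281, 230,  12,  22, 184], dtype=int32)), (array([258.9, 247.2]), array([253, 233,  13,  26, 237], dtype=int32))]
177 0.119 [0.5512 0.2779 0.119 ] [258.2 252.7]
177 0.162 [0.5463 0.2691 0.162 ] [261.3 231.9]
216 0.119 [0.5104 0.1855 0.119 ] [288.8 227.5]
216 0.162 [0.5072 0.1805 0.162 ] [291.2 208.6]
320 0.04 [ 0.5734 -0.0691  0.04  ] [283.3 194. ]
320 0.077 [ 0.5688 -0.0649  0.077 ] [284.9 182.7]
377 0.04 [ 0.5931 -0.2146  0.04  ] [286.8 167.8]
377 0.077 [ 0.5879 -0.2058  0.077 ] [288.1 157.8]
```

View pics/crop1.png

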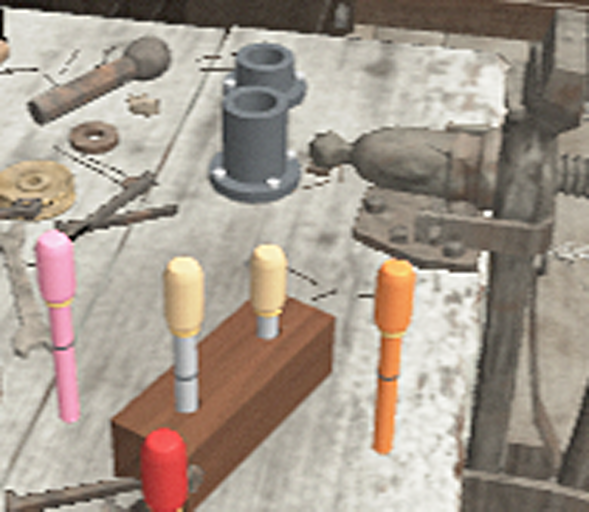

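View pics/crop2.png

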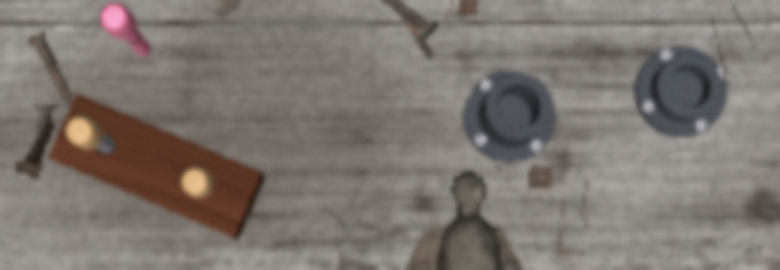

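Confirmed: the long rod is the left one in side crop (185,300), top view (176,194). It shows more shank and the ring. The tall hub is the nearer one, with its mouth at side (282,183) and top (321,187). The vise nose is at top (306,213). Next I move above the rod and refine the position with the wrist camera.

drive_tool(
  targets=[
    {"dx": -0.15, "dy": -0.07},
    {"dx": -0.3, "dy": -0.14},
    {"dx": -0.3, "dy": -0.14},
    {"dx": -0.3, "dy": -0.14},
    {"dx": -0.3, "dy": -0.14},
    {"dx": -0.3, "dy": -0.14},
    {"dx": -0.3, "dy": -0.14},
    {"dx": -0.3, "dy": -0.14},
    {"dx": -0.3, "dy": -0.14},
    {"dx": -0.3, "dy": -0.14},
    {"dx": -0.3, "dy": -0.14},
    {"dx": -0.3, "dy": -0.14},
    {"dx": -0.3, "dy": -0.14},
    {"dx": -0.3, "dy": -0.14},
    {"dx": -0.3, "dy": -0.14},
    {"dx": -0.3, "dy": -0.14},
    {"dx": 0},
    {"dx": 0},
  ],
)

```text
invalid input
```

```bash
cat >> h.py <<'E'
from workcell import readout, grab_frame
from scipy.spatial.transform import Rotation as Ro
def wrist(name):
    s=readout.observe(); T=np.eye(4); T[:3,:3]=Ro.from_euler("xyz",s["tool_rot"]).as_matrix(); T[:3,3]=s["position"]
    im=grab_frame("wrist"); cv2.imwrite(f"pics/{name}.png",im); np.save(f"pics/{name}.npy",T)
    return im,T,T@camera_info("wrist")["hand_eye"]
def toolxy(p,T): return (T[:3,:3].T@(p-T[:3,3])).round(4)
E
python3 - <<'E'
from h import *
im,T,C=wrist("w1"); h=cv2.cvtColor(im,40)
print(T[:3,3], readout.observe()["clock"])
m=(h[...,0]>14)&(h[...,0]<30)&(h[...,1]>70)&(h[...,2]>150)
for c,st in blobs(m,200): print(c,st)
for p in [(.547,.271,.16)]: print(proj("wrist",np.array(p),C))
# vise height
for u,v in((385,153),(410,153),(310,200)):
    o,d=ray("side",u,v); 
    for y in (0.,-.05): print(u,v,(o+d*(y-o[1])/d[1]).round(3))
E
```

```text
[0.16957995 0.60132405 0.23088524] 0.2
[ 92.99701636 589.30102066]
385 153 [0.334 0.    0.216]
385 153 [ 0.331 -0.05   0.193]
410 153 [0.282 0.    0.222]
410 153 [ 0.276 -0.05   0.199]
310 200 [ 0.493 -0.     0.074]
310 200 [ 0.5   -0.05   0.043]
```

View pics/w1.png

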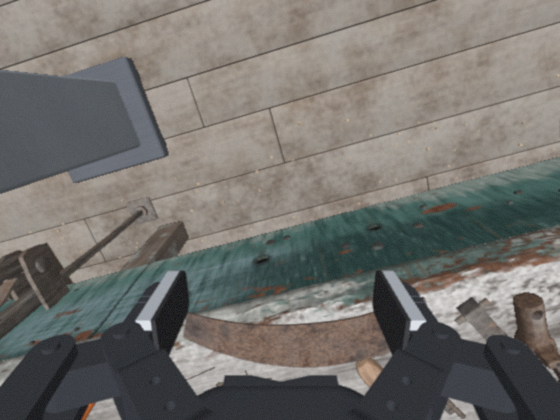

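The view shows floor and the bench edge because the arm has not moved: the call was refused, probably because every key is needed. Retrying with full rows.

drive_tool(
  targets=[
    {"dx": -0.15, "dy": -0.07, "dz": 0, "yaw": 0, "fingers": 0},
    {"dx": -0.3, "dy": -0.14, "dz": 0, "yaw": 0, "fingers": 0},
    {"dx": -0.3, "dy": -0.14, "dz": 0, "yaw": 0, "fingers": 0},
    {"dx": -0.3, "dy": -0.14, "dz": 0, "yaw": 0, "fingers": 0},
    {"dx": -0.3, "dy": -0.14, "dz": 0, "yaw": 0, "fingers": 0},
    {"dx": -0.3, "dy": -0.14, "dz": 0, "yaw": 0, "fingers": 0},
    {"dx": -0.3, "dy": -0.14, "dz": 0, "yaw": 0, "fingers": 0},
    {"dx": -0.3, "dy": -0.14, "dz": 0, "yaw": 0, "fingers": 0},
    {"dx": -0.3, "dy": -0.14, "dz": 0, "yaw": 0, "fingers": 0},
    {"dx": -0.3, "dy": -0.14, "dz": 0, "yaw": 0, "fingers": 0},
    {"dx": -0.3, "dy": -0.14, "dz": 0, "yaw": 0, "fingers": 0},
    {"dx": -0.3, "dy": -0.14, "dz": 0, "yaw": 0, "fingers": 0},
    {"dx": -0.3, "dy": -0.14, "dz": 0, "yaw": 0, "fingers": 0},
    {"dx": -0.3, "dy": -0.14, "dz": 0, "yaw": 0, "fingers": 0},
    {"dx": -0.3, "dy": -0.14, "dz": 0, "yaw": 0, "fingers": 0},
    {"dx": -0.3, "dy": -0.14, "dz": 0, "yaw": 0, "fingers": 0},
    {"dx": 0, "dy": 0, "dz": 0, "yaw": 0, "fingers": 0},
    {"dx": 0, "dy": 0, "dz": 0, "yaw": 0, "fingers": 0},
  ],
)

```text
clock: 2.0
position: [0.5585, 0.2653, 0.231]
tool_rot: [-3.141, -0.0, 2.865]
force: [-0.4, 1.0, 0.9]
grip_width: 0.0851
finger_force: 0.0
```

```bash
python3 - <<'E'
from h import *
im,T,C=wrist("w2"); h=cv2.cvtColor(im,40)
print(T[:3,3])
m=(h[...,0]>14)&(h[...,0]<30)&(h[...,1]>70)&(h[...,2]>150)
for c,st in blobs(m,200): print(c,st,toolxy(plane("wrist",*c,.16,C),T),plane("wrist",*c,.16,C))
E
```

```text
[0.55849595 0.26531796 0.23104275]
[178.5 170.3] [165 155  31  32 599] [ 0.0371 -0.0678  0.0711] [0.50427372 0.21021506 0.16      ]
[286.2 198.6] [272 178  29  41 893] [0.0173 0.0044 0.071 ] [0.54303579 0.27419551 0.16      ]
```

View pics/w2.png

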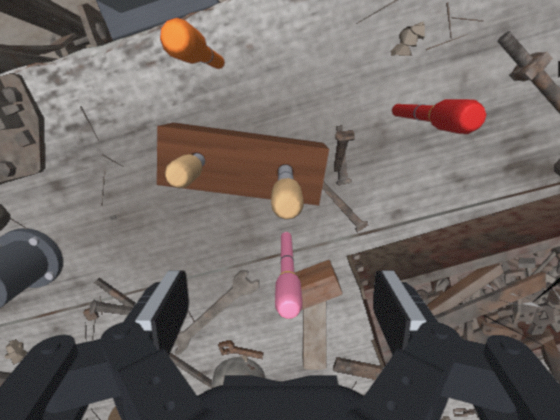

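The long rod's grip is at wrist (287,204) and the short one at (183,171). The red, pink and orange rods are elsewhere. Offset from the tool is about +12.5 mm in x and +5 mm in y.

drive_tool(
  targets=[
    {"dx": 0.125, "dy": 0.05, "dz": 0, "yaw": 0, "fingers": 0},
    {"dx": 0, "dy": 0, "dz": 0.2, "yaw": 0, "fingers": 0},
    {"dx": 0, "dy": 0, "dz": 0.25, "yaw": 0, "fingers": 0},
    {"dx": 0, "dy": 0, "dz": 0.25, "yaw": 0, "fingers": 0},
    {"dx": 0, "dy": 0, "dz": 0.2, "yaw": 0, "fingers": 0},
    {"dx": 0, "dy": 0, "dz": 0.15, "yaw": 0, "fingers": 0},
    {"dx": 0, "dy": 0, "dz": 0.06, "yaw": 0, "fingers": 0},
    {"dx": 0, "dy": 0, "dz": 0, "yaw": 0, "fingers": 0},
  ],
)

```text
clock: 2.85
position: [0.547, 0.2751, 0.12]
tool_rot: [-3.141, -0.001, 2.867]
force: [-0.4, -0.6, -0.3]
grip_width: 0.0855
finger_force: 0.0
```

```bash
python3 - <<'E'
from h import *
im,T,C=wrist("w3"); print(T[:3,3])
E
```

```text
[0.54699775 0.27514883 0.12003376]
```

View pics/w3.png

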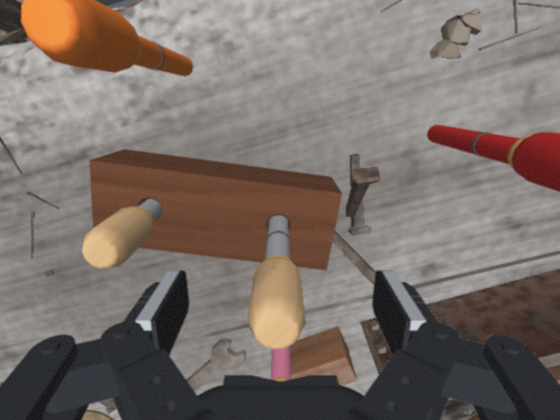

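The rod is centred between the pads: grip at (278,300), pads on either side. Gripping and lifting now.

drive_tool(
  squeeze=50,
  targets=[
    {"dx": 0.02, "dy": 0, "dz": 0, "yaw": 0, "fingers": 0.4},
    {"dx": 0, "dy": 0, "dz": 0, "yaw": 0, "fingers": 1},
    {"dx": 0, "dy": 0, "dz": 0, "yaw": 0, "fingers": 1},
    {"dx": 0, "dy": 0, "dz": 0, "yaw": 0, "fingers": 1},
    {"dx": 0, "dy": 0, "dz": 0, "yaw": 0, "fingers": 1},
    {"dx": 0, "dy": 0, "dz": 0, "yaw": 0, "fingers": 1},
    {"dx": 0, "dy": 0, "dz": 0, "yaw": 0, "fingers": 1},
    {"dx": 0, "dy": 0, "dz": 0, "yaw": 0, "fingers": 1},
  ],
)

```text
clock: 3.7
position: [0.5459, 0.2751, 0.1207]
tool_rot: [3.141, 0.0, 2.866]
force: [0.2, -1.3, 5.6]
grip_width: 0.0223
finger_force: 48.8
```

drive_tool(
  targets=[
    {"dx": 0, "dy": 0, "dz": -0.08, "yaw": 0, "fingers": 1},
    {"dx": 0, "dy": 0, "dz": -0.12, "yaw": 0, "fingers": 1},
    {"dx": 0, "dy": 0, "dz": -0.2, "yaw": 0, "fingers": 1},
    {"dx": 0, "dy": 0, "dz": -0.25, "yaw": 0, "fingers": 1},
    {"dx": 0, "dy": 0, "dz": -0.25, "yaw": 0, "fingers": 1},
    {"dx": 0, "dy": 0, "dz": -0.2, "yaw": 0, "fingers": 1},
    {"dx": 0, "dy": 0, "dz": -0.1, "yaw": 0, "fingers": 1},
    {"dx": 0, "dy": 0, "dz": 0, "yaw": 0, "fingers": 1},
  ],
)

```text
clock: 4.5
position: [0.5461, 0.2755, 0.2418]
tool_rot: [3.14, 0.002, 2.867]
force: [-0.2, -0.1, -1.7]
grip_width: 0.0224
finger_force: 49.2
```

```bash
python3 - <<'E'
from h import *
for p in [(.569,-.066,.21)]:
    s=readout.observe();T=np.eye(4); T[:3,:3]=Ro.from_euler("xyz",s["tool_rot"]).as_matrix(); T[:3,3]=s["position"]; print(s["position"],s["grip_width"],toolxy(np.array(p),T))
# hub bore measured by dark ellipse in top view
im=cv2.imread("pics/top0.png"); g=cv2.cvtColor(im,6)[165:212,295:345]
for t in(45,50,55,60,65): print(t,blobs(cv2.copyMakeBorder(g,0,0,0,0,0)<t,60))
E
```

```text
[0.54609053 0.27551046 0.24184575] 0.022402877473696802 [-0.1147 -0.3225  0.0315]
45 []
50 []
55 []
60 []
65 [(array([30.1, 17.8]), array([22, 13, 13, 13, 68], dtype=int32)), (array([19.1, 27.3]), array([14, 17, 16, 17, 70], dtype=int32))]
```

drive_tool(
  targets=[
    {"dx": -0.05, "dy": -0.1, "dz": 0, "yaw": 0, "fingers": 1},
    {"dx": -0.1, "dy": -0.2, "dz": 0, "yaw": 0, "fingers": 1},
    {"dx": -0.13, "dy": -0.28, "dz": 0, "yaw": 0, "fingers": 1},
    {"dx": -0.13, "dy": -0.28, "dz": 0, "yaw": 0, "fingers": 1},
    {"dx": -0.13, "dy": -0.28, "dz": 0, "yaw": 0, "fingers": 1},
    {"dx": -0.13, "dy": -0.28, "dz": 0, "yaw": 0, "fingers": 1},
    {"dx": -0.13, "dy": -0.28, "dz": 0, "yaw": 0, "fingers": 1},
    {"dx": -0.13, "dy": -0.28, "dz": 0, "yaw": 0, "fingers": 1},
    {"dx": -0.13, "dy": -0.28, "dz": 0, "yaw": 0, "fingers": 1},
    {"dx": -0.09, "dy": -0.24, "dz": 0, "yaw": 0, "fingers": 1},
    {"dx": 0, "dy": 0, "dz": 0, "yaw": 0, "fingers": 1},
    {"dx": 0, "dy": 0, "dz": 0, "yaw": 0, "fingers": 1},
  ],
)

```text
clock: 5.7
position: [0.5879, 0.0025, 0.2393]
tool_rot: [-3.141, -0.001, 2.865]
force: [0.9, 1.0, -1.5]
grip_width: 0.0228
finger_force: 49.3
```

```bash
python3 - <<'E'
from h import *
im,T,C=wrist("w4"); cv2.imwrite("pics/side4.png",grab_frame("side")); print(T[:3,3], proj("wrist",np.array([.569,-.066,.077]),C))
E
```

```text
[0.58794344 0.00249208 0.23931922] [207.00732593 188.76369061]
```

View pics/w4.png

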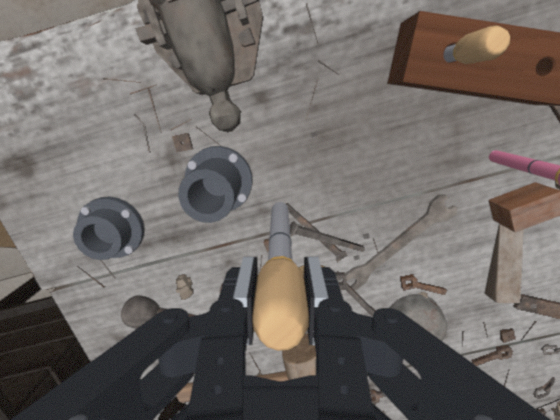

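The hub mouth is centred at about (208,194) in the wrist view and the rod foot at (281,208). The rod is hanging straight, and the rack shows the short rod still in place with the other well empty.

```bash
python3 - <<'E'
from h import *
T=np.load("pics/w4.npy"); C=T@camera_info("wrist")["hand_eye"]
m=plane("wrist",208,194,.077,C); f=plane("wrist",281,211,.1295,C); print("mouth",m,toolxy(m,T),"foot",f,toolxy(f,T))
im=cv2.imread("pics/w4.png"); g=cv2.cvtColor(im,6)[160:230,170:250]
for t in(40,50,60): print(t,[(c+[170,160],s) for c,s in blobs(g<t,150)])
E
```

```text
mouth [ 0.57425974 -0.0668788   0.077     ] [-0.006  -0.0704  0.1624] foot [0.59310566 0.00188016 0.1295    ] [-0.0053  0.0009  0.1098]
40 []
50 []
60 [(array([235. , 182.6]), array([ 57,   9,  14,  32, 212], dtype=int32)), (array([195.5, 190.6]), array([ 18,  20,  17,  24, 257], dtype=int32))]
```

drive_tool(
  targets=[
    {"dx": -0.01, "dy": -0.1, "dz": 0, "yaw": 0, "fingers": 1},
    {"dx": -0.01, "dy": -0.2, "dz": 0, "yaw": 0, "fingers": 1},
    {"dx": -0.01, "dy": -0.2, "dz": 0, "yaw": 0, "fingers": 1},
    {"dx": 0, "dy": -0.15, "dz": 0, "yaw": 0, "fingers": 1},
    {"dx": 0, "dy": -0.06, "dz": 0.1, "yaw": 0, "fingers": 1},
    {"dx": 0, "dy": 0, "dz": 0.2, "yaw": 0, "fingers": 1},
    {"dx": 0, "dy": 0, "dz": 0.1, "yaw": 0, "fingers": 1},
    {"dx": 0, "dy": 0, "dz": 0, "yaw": 0, "fingers": 1},
    {"dx": 0, "dy": 0, "dz": 0, "yaw": 0, "fingers": 1},
  ],
)

```text
clock: 6.7
position: [0.5723, -0.0653, 0.2004]
tool_rot: [3.142, -0.0, 2.867]
force: [-0.2, 0.7, -1.0]
grip_width: 0.0223
finger_force: 49.3
```

```bash
python3 - <<'E'
from h import *
im,T,C=wrist("w5"); sd=grab_frame("side"); print(T[:3,3], readout.observe()["force"])
a=cv2.resize(im[120:330,180:380],None,fx=2,fy=2); b=cv2.resize(sd[120:225,230:330],None,fx=4,fy=4)
cv2.imwrite("pics/c5.png",np.hstack([a,b]))
E
```

```text
[ 0.57229137 -0.06532977  0.2003702 ] [-0.10105765 -0.29707426 -1.47857702]
```

View pics/c5.png

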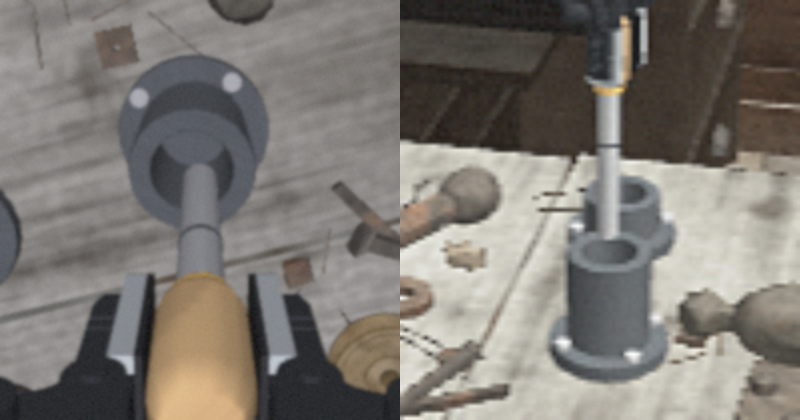

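In both views the foot is over the bore. In the wrist crop the foot is at (200,172) and the mouth centre at (193,173). I correct by −2 mm in x and −3 mm in y, then descend.

drive_tool(
  targets=[
    {"dx": -0.02, "dy": -0.03, "dz": 0, "yaw": 0, "fingers": 1},
    {"dx": 0, "dy": 0, "dz": 0.1, "yaw": 0, "fingers": 1},
    {"dx": 0, "dy": 0, "dz": 0.1, "yaw": 0, "fingers": 1},
    {"dx": 0, "dy": 0, "dz": 0.1, "yaw": 0, "fingers": 1},
    {"dx": 0, "dy": 0, "dz": 0, "yaw": 0, "fingers": 1},
  ],
)

```text
clock: 7.3
position: [0.5724, -0.0691, 0.1684]
tool_rot: [-3.141, -0.003, 2.867]
force: [0.0, 0.4, -1.8]
grip_width: 0.0228
finger_force: 49.3
```

No contact so far, and the foot is about 20 mm inside the bore. Continuing down.

drive_tool(
  targets=[
    {"dx": 0, "dy": 0, "dz": 0.12, "yaw": 0, "fingers": 1},
    {"dx": 0, "dy": 0, "dz": 0.12, "yaw": 0, "fingers": 1},
    {"dx": 0, "dy": 0, "dz": 0.12, "yaw": 0, "fingers": 1},
    {"dx": 0, "dy": 0, "dz": 0.05, "yaw": 0, "fingers": 1},
    {"dx": 0, "dy": 0, "dz": 0.02, "yaw": 0, "fingers": 1},
    {"dx": 0, "dy": 0, "dz": 0, "yaw": 0, "fingers": 1},
  ],
)

```text
clock: 7.9
position: [0.5733, -0.0692, 0.1271]
tool_rot: [-3.142, -0.0, 2.867]
force: [0.1, 0.6, -1.3]
grip_width: 0.0227
finger_force: 49.3
```

drive_tool(
  targets=[
    {"dx": 0, "dy": 0, "dz": 0.02, "yaw": 0, "fingers": 1},
    {"dx": 0, "dy": 0, "dz": 0.015, "yaw": 0, "fingers": 1},
    {"dx": 0, "dy": 0, "dz": 0.01, "yaw": 0, "fingers": 1},
    {"dx": 0, "dy": 0, "dz": 0, "yaw": 0, "fingers": 1},
  ],
)

```text
clock: 8.3
position: [0.5733, -0.0692, 0.1228]
tool_rot: [3.142, 0.0, 2.867]
force: [0.2, -0.4, -1.7]
grip_width: 0.0229
finger_force: 49.4
```

drive_tool(
  targets=[
    {"dx": 0, "dy": 0, "dz": 0.01, "yaw": 0, "fingers": 1},
    {"dx": 0, "dy": 0, "dz": 0.01, "yaw": 0, "fingers": 1},
    {"dx": 0, "dy": 0, "dz": 0, "yaw": 0, "fingers": 1},
  ],
)

```text
clock: 8.6
position: [0.5745, -0.0694, 0.1225]
tool_rot: [3.141, 0.003, 2.867]
force: [-3.4, 1.0, 23.4]
grip_width: 0.0225
finger_force: 52.1
```

Contact with the bore floor is at the expected height. I ease off, open, and retreat straight up.

drive_tool(
  targets=[
    {"dx": 0, "dy": 0, "dz": -0.012, "yaw": 0, "fingers": 1},
    {"dx": 0, "dy": 0, "dz": 0, "yaw": 0, "fingers": 0.6},
    {"dx": 0, "dy": 0, "dz": 0, "yaw": 0, "fingers": 0.4},
    {"dx": 0, "dy": 0, "dz": 0, "yaw": 0, "fingers": 0},
    {"dx": 0, "dy": 0, "dz": 0, "yaw": 0, "fingers": 0},
    {"dx": 0, "dy": 0, "dz": 0, "yaw": 0, "fingers": 0},
    {"dx": 0, "dy": 0, "dz": 0, "yaw": 0, "fingers": 0},
    {"dx": 0, "dy": 0, "dz": -0.1, "yaw": 0, "fingers": 0},
    {"dx": 0, "dy": 0, "dz": -0.2, "yaw": 0, "fingers": 0},
    {"dx": 0, "dy": 0, "dz": -0.25, "yaw": 0, "fingers": 0},
    {"dx": 0, "dy": 0, "dz": -0.25, "yaw": 0, "fingers": 0},
    {"dx": 0, "dy": 0, "dz": -0.2, "yaw": 0, "fingers": 0},
    {"dx": 0, "dy": 0, "dz": 0, "yaw": 0, "fingers": 0},
    {"dx": 0, "dy": 0, "dz": 0, "yaw": 0, "fingers": 0},
  ],
)

```text
clock: 10.0
position: [0.5733, -0.0691, 0.2225]
tool_rot: [3.141, 0.001, 2.867]
force: [0.8, 0.4, -0.3]
grip_width: 0.0855
finger_force: 0.0
```

```bash
python3 - <<'E'
from h import *
im,T,C=wrist("w6"); sd=grab_frame("side"); print(T[:3,3])
a=cv2.resize(im,(400,300)); b=cv2.resize(sd[140:290,200:340],(400,429))
cv2.imwrite("pics/c6.png",np.hstack([cv2.copyMakeBorder(a,0,129,0,0,0),b]))
E
```

```text
[ 0.57329093 -0.06914919  0.22253573]
```

View pics/c6.png

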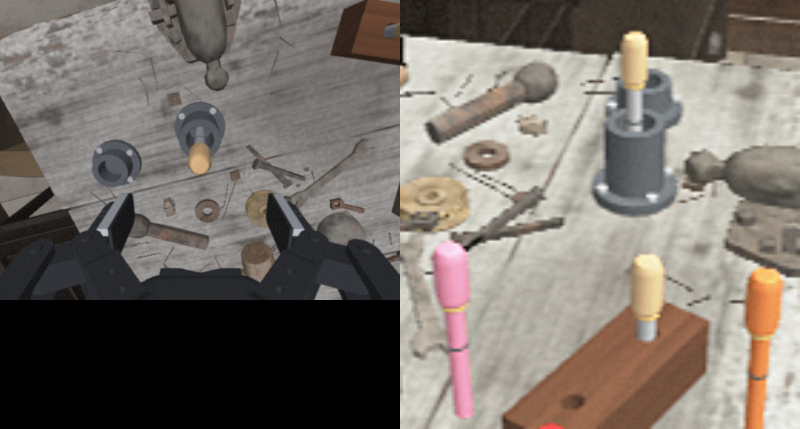

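The rod stands in the tall hub's bore (side crop (633,85)), the short rod is still in the rack (648,290), and the gripper is clear. Handing in.

```bash
python3 -c "
from workcell import workorder; print(workorder.job_done())"
```

```text
the job is handed in; nothing more can be done
None
```

The long depth rod stands on the bottom of the tall hub's bore, released with the gripper clear; the short rod is still in the rack, and I handed the job in at about 10 s on the robot's clock (no verdict was returned).

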